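# Packing away the telescopic cleaning pole in the hall

### The job

The hall lamp has been dusted, so pack the pole kit away. First shorten the telescopic pole: press its red spring button flush and slide the bright steel sleeve in over the inner tube, past the middle hole, until the button pops out of the last hole. Then press every cleaning head on the table, socket up, fully home on the floor of the foam cutout of its own colour, and leave the key bowl and glasses case alone.

Things in the scene. Friction and masses are not known exactly. Their poses are not given: they have to be found in the camera images.
- pole: fixed rest of the telescopic pole. The pole lies level along this body's y, axis 70 mm above the table. Dark grey inner tube, 27 mm square, fixed, held by brass clamps at y = 145 and 255 mm (95 mm high) on a 90 x 160 x 14 mm base centred at y = 200 mm; round black grip at y = 285 to 415 mm. Origin: on the table under the red button. Nothing lies under the sleeve.
- sleeve (a joint): travel (m) of the bright steel sleeve (36 mm square, 3 mm wall) along pole's +y over the inner tube: 0 as found (pole long), 0.080 shortest, end stop 0.084. It cannot turn and slides stiffly (2 N). Three 16.5 mm holes in its +x side stand over the button at 0, 0.040 and 0.080. At 0 it reaches from 24 mm on the button's +y side to 127 mm on its -y side.
- button (a joint): how far (m) the red button is pressed: 0 = out, 7 mm proud of the sleeve's +x side, locking the sleeve (1 mm play); 0.007 = flush; 0.010 = under the wall between holes. Its tip is a 5.5 mm long cone: from 0.005 on, the sleeve slid along rides over it; let go sooner it springs back. 4 N to start, 7.5 N flush. Pops out by itself at the next hole.
- button_tip (a point): centre of the outer face of the red button (round, 14 mm across), at the pole's axis height, facing pole's +x; 25 mm from the axis when out. It belongs to the inner tube and does not travel with the sleeve. Fingers closed across the sleeve here, one on the button and one on the opposite side, press it flush and grip the sleeve at once.
- sleeve_end (a point): outer face of the black cap at the sleeve's -y end, on the pole's axis, moving with the sleeve; an 18 mm square spigot stands out 28 mm beyond it
- tray: fixed foam tray 206 (x) x 306 (y) mm, grey rim 42 mm high, dark foam top 40 mm above the table, with five cutouts 30 mm deep, floors in the heads' colours, sides along its x and y. A springy foam lip 12 mm down each long side of a cutout stands 1.5 mm into the head's width: set in lightly a head rests 23 mm too high. Origin: centre of its underside.
- head_brush: blue cleaning head: a block 84 mm along its x, 46 mm along its y and 38 mm high with a white bristle underside, and on it a 26 mm square socket 35 mm tall to grip (sides along x and y, top 73 mm up; gripped across its y sides it tilts least when pressed in). Origin: centre of its underside. Stands on the table socket up; may be absent.
- head_scrub: green cleaning head: a block 62 mm along its x, 62 mm along its y and 38 mm high with a grey scouring underside, and on it a 26 mm square socket 35 mm tall to grip (sides along x and y, top 73 mm up; gripped across its y sides it tilts least when pressed in). Origin: centre of its underside. Stands on the table socket up; may be absent.
- head_magnet: red cleaning head: a block 74 mm along its x, 54 mm along its y and 38 mm high with a steel underside, and on it a 26 mm square socket 35 mm tall to grip (sides along x and y, top 73 mm up; gripped across its y sides it tilts least when pressed in). Origin: centre of its underside. Stands on the table socket up; may be absent.
- head_felt: yellow cleaning head: a block 58 mm along its x, 40 mm along its y and 38 mm high with a grey felt underside, and on it a 26 mm square socket 35 mm tall to grip (sides along x and y, top 73 mm up; gripped across its y sides it tilts least when pressed in). Origin: centre of its underside. Stands on the table socket up; may be absent.
- head_wiper: white cleaning head: a block 80 mm along its x, 36 mm along its y and 38 mm high with a black rubber underside, and on it a 26 mm square socket 35 mm tall to grip (sides along x and y, top 73 mm up; gripped across its y sides it tilts least when pressed in). Origin: centre of its underside. Stands on the table socket up; may be absent.
- cut_brush (a point): centre of the floor, 10 mm above the table, of the cutout with the blue floor, for the blue head, its 84 mm side along the tray's x (either way round): 89 x 51 mm, 30 mm deep. Pressing the head past the foam lips to the floor takes about 10 to 18 N downwards; there it stays. Its axes are the tray's.
- cut_scrub (a point): centre of the floor, 10 mm above the table, of the cutout with the green floor, for the green head, its 62 mm side along the tray's x (either way round): 67 x 67 mm, 30 mm deep. Pressing the head past the foam lips to the floor takes about 10 to 18 N downwards; there it stays. Its axes are the tray's.
- cut_magnet (a point): centre of the floor, 10 mm above the table, of the cutout with the red floor, for the red head, its 74 mm side along the tray's x (either way round): 79 x 59 mm, 30 mm deep. Pressing the head past the foam lips to the floor takes about 10 to 18 N downwards; there it stays. Its axes are the tray's.
- cut_felt (a point): centre of the floor, 10 mm above the table, of the cutout with the yellow floor, for the yellow head, its 58 mm side along the tray's x (either way round): 63 x 45 mm, 30 mm deep. Pressing the head past the foam lips to the floor takes about 10 to 18 N downwards; there it stays. Its axes are the tray's.
- cut_wiper (a point): centre of the floor, 10 mm above the table, of the cutout with the white floor, for the white head, its 80 mm side along the tray's x (either way round): 85 x 41 mm, 30 mm deep. Pressing the head past the foam lips to the floor takes about 10 to 18 N downwards; there it stays. Its axes are the tray's.
- key_bowl: blue bowl 110 mm wide, 40 mm high with keys, a bystander; origin: centre of its underside
- glasses_case: brown glasses case 60 x 155 x 40 mm, a bystander; origin: centre of its underside
There are look-alikes about, which are no part of the job. There is more than one size of the head_felt; the one meant has the size given above.

How it is judged:
On the way, in this order (a step that is already met when the one before it is completed fails the run):
1. the pole is at its shortest and the button has popped out of the last hole (value of joint sleeve between 0.0765 and 0.0835 m and value of joint button below 0.0025 m), for 0.2 s.
2. every head present is pressed home in its own cutout (z of head_brush in the frame of cut_brush below 0.004 m and horizontal distance between head_brush and cut_brush below 0.006 m and angle between each of head_brush, head_scrub, head_magnet, head_felt, head_wiper's own z axis and vertical below 0.1 rad and linear speed of each of head_brush, head_scrub, head_magnet, head_felt, head_wiper below 0.02 m/s and z of head_scrub in the frame of cut_scrub below 0.004 m and horizontal distance between head_scrub and cut_scrub below 0.006 m and z of head_magnet in the frame of cut_magnet below 0.004 m and horizontal distance between head_magnet and cut_magnet below 0.006 m and z of head_felt in the frame of cut_felt below 0.004 m and horizontal distance between head_felt and cut_felt below 0.006 m and z of head_wiper in the frame of cut_wiper below 0.004 m and horizontal distance between head_wiper and cut_wiper below 0.006 m), for 0.2 s.
At the end, for the whole second after the job is handed in: the sleeve is pushed in 76.5 to 83.5 mm with the button sprung out to within 2.5 mm; every head present is at rest in the cutout of its colour, socket up (within 0.1 rad), its underside less than 4 mm above the cutout's floor and within 6 mm of its centre (all of step 1 and all of step 2); the robot touches nothing.
It fails at once if the key bowl is knocked or moved by more than 30 mm (distance of key_bowl from where it was at the start of the episode above 0.03 m).
It fails at once if the glasses case is knocked or moved by more than 30 mm (distance of glasses_case from where it was at the start of the episode above 0.03 m).
Of head_brush, head_scrub, head_magnet, head_felt, head_wiper only 3 to 5 are there at a start; the rules pass over those that are not, and their reading is None.
At some moment in a run one of head_brush, head_scrub, head_magnet, head_felt, head_wiper may be knocked a few centimetres aside while the robot is not near it.
Once in a run the grip may slacken for a moment while it holds something.
It also fails if it takes over 210 s, if anything falls off the work surface, if the arm or the gripper's body presses on something with over 40 N, if the wrist force passes 120 N, or if a joint passes its speed limit or range.

### The arm

A 7-joint arm with a two-finger parallel gripper is mounted at the origin on the work surface. World frame = base frame: x ahead of the robot, y to its left, z up, the work surface at z = 0. Lengths are in m, angles in rad, forces in N, time in s.
With the tool pointing down it reaches from about 0.425 to 0.825 m from the base axis. Payload 3.6 kg.
Tool frame: the origin (TCP) lies midway between the tips of the shut fingers; the grasp point (between the pads) lies 19 mm behind it; x points along the fingers, y is the direction in which the jaws open and shut, and the axes are right-handed (so a half turn about x gives the same grasp; the last joint's range is limited). The gripper opens to 85 mm and grips with 20 to 120 N. Pads are 22 mm wide; open, the fingers measure 114 mm over their backs; the gripper's body (76 mm by 85 mm) begins 54 mm behind the grasp point. The pads swing forward as they close: fully open they stand 13 mm farther back than shut.
Start: joints at [1.153, 0.615, -0.013, 1.423, 0.008, 1.103, -0.04], TCP at [0.248, -0.601, 0.231] pointing down, gripper open.
Joint ranges: [-3.12, 3.12], [-0.3, 2.06], [-1.34, 1.32], [0.26, 2.42], [-1.36, 4.5], [0.01, 1.98], [-2.84, 2.84]. Speed limits (rad/s): [2.79, 2.79, 3.14, 3.14, 3.14, 3.14, 3.14].

### API

Orientations are given as a rotation vector (axis times angle).
In Python, from plant import observe, get_image, finish_job gives the robot as it stands. The module is installed in compiled form; this text tells all that it offers.
- The arm moves only by the shell command python3 -m creep 'ROWS' [FORCE]. ROWS is JSON, a list of rows, each a list of 7 numbers: the shift along the world's x, y, z in mm, then the turn, a rotation vector about the world's x, y, z in degrees, then the opening, from 0 (shut) to 1 (fully open). In form: [[x, y, z, ax, ay, az, claw], ...]. A call has 1 to 5 rows; each row is the pose to reach, as a shift and turn from the pose measured when the call began; what a row does not reach only later rows make up. A row lasts 1/8 s, in which the tool goes at most 62.5 mm and 10.7 degrees, less where a joint would pass 70% of its speed; a pose out of reach is approached as far as the arm can. A call with a gripper value outside its range is refused whole. The fingers move at their own pace and stop on an object; FORCE is the grip in N (left out, the last holds). Time passes only in rows, so rows that repeat a pose let the fingers close. It gives the time, the measured TCP pose, the force and the opening at its end, in the units of the state.
- observe(): the state, without advancing time (a new reading comes with each control period).
- get_image(name): name is "side" or "top"; returns a dict with "img" (384x512x3 uint8, red, green, blue), "K" (3x3 intrinsics, pixels), "rvec" (rotation vector, rad) and "tvec" (3), from world to camera coordinates, as OpenCV has them. Camera axes: x right, y down, z forward; pixel columns grow to the right and rows downward; lengths in m; the calibration is good to about 2 mm. A picture is of the moment at which its call begins. There is no depth.
- finish_job(): hands the job in, once; it reports no verdict.
The state is a dict: "clock": time; "q": joint angles; "joint_velocities": joint speeds; "tau": joint torques, N m; "eef_pos": TCP position; "tcp_rot": TCP orientation; "ft_force": force on the tool from outside, world axes, zero at the start; "wrist_torque": the same for the moment, N m; "finger_gap": opening from 0.0 (shut) to 1.0 (fully open).
Only numpy, scipy, OpenCV 4.12 (cv2) and the standard library are available. Lean on these libraries where they do the work, as an engineer would, in place of code of your own. Each camera call takes 0.05 s, during which the arm holds its last target. There are 200 camera calls.

## Working session

There is one attempt and no reset: what is moved stays moved. The work goes in short steps, Python scripts to look and compute and a shell command to move; the robot and the scene stay as the last step left them, time stands still between calls to the robot, and variables do not carry over. Pictures are saved under pics/ and viewed, about 12 in all and at most 16, crops included, and the job is handed in when it is done.

```bash
mkdir -p pics
cat > h.py <<'E'
import numpy as np, cv2
from plant import observe, get_image
def cam(n):
    d=get_image(n); d['R']=cv2.Rodrigues(np.array(d['rvec'],float))[0]; d['t']=np.array(d['tvec'],float).ravel(); d['K']=np.array(d['K'],float); return d
def ray(d,u,v,z):
    r=d['R'].T@np.linalg.solve(d['K'],[u,v,1.]); c=-d['R'].T@d['t']; return c+r*(z-c[2])/r[2]
def proj(d,p):
    q=d['K']@(d['R']@np.array(p,float)+d['t']); return q[:2]/q[2]
def save(img,name,s=1):
    cv2.imwrite('pics/'+name,cv2.resize(img,None,fx=s,fy=s,interpolation=cv2.INTER_CUBIC)[:,:,::-1])
E
python3 - <<'E'
from h import *
for n in('top','side'):
    d=cam(n); save(d['img'],n+'0.png',1.5); np.save(n+'0.npy',d['img']); print(n,-d['R'].T@d['t'],d['K'][0,0],d['R'][2])
o=observe(); print(o['clock'],o['eef_pos'],o['tcp_rot'],o['finger_gap'])
E
```

```text
top [ 0.52739556 -0.0040846   1.07094607] 364.33760010954956 [ 0.04343218  0.01302995 -0.9989714 ]
side [0.51614335 0.80376593 0.9547582 ] 480.87218791682545 [ 0.02127568 -0.66806528 -0.74379845]
0.1 [ 0.24796924 -0.60009685  0.23023307] [ 2.00695542  0.40076758 -2.00785256] 0.9959535897509301
```

View pics/top0.png

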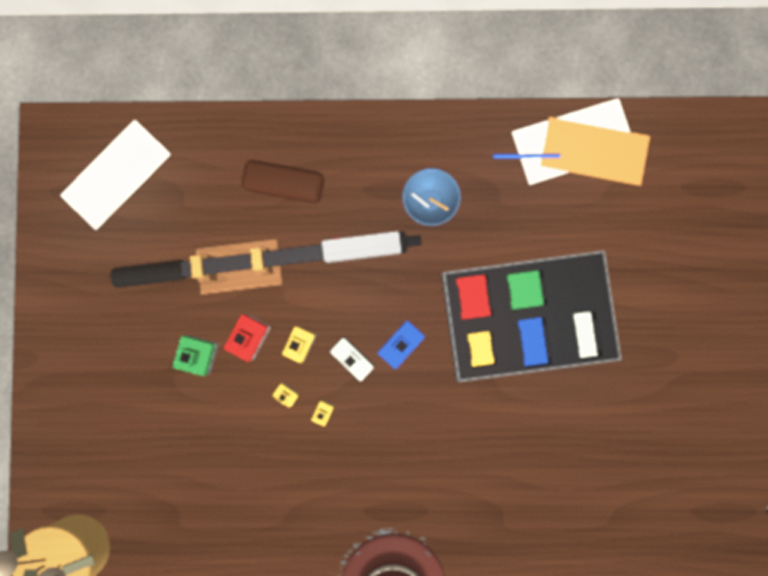

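View pics/side0.png

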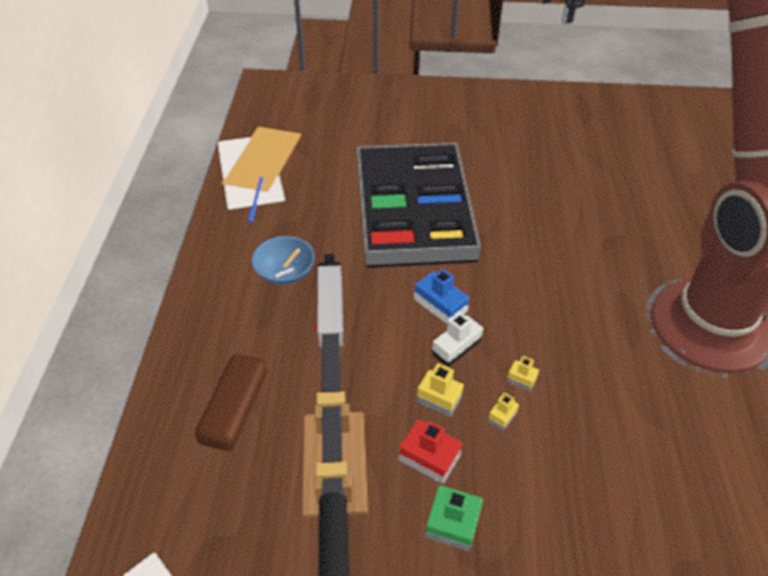

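Both views show five heads: green, red, yellow, white and blue, on a line near x ≈ 0.4. There are two smaller yellow decoys, the tray is on the right, and the red button is on the sleeve's far (+x) side (side-view px ~318,325). Next I measure.

```bash
cat >> h.py <<'E'
from scipy import ndimage as ni
def masks(img):
    h=cv2.cvtColor(img,cv2.COLOR_RGB2HSV).astype(int);H,S,V=h[...,0],h[...,1],h[...,2]
    return dict(blue=(abs(H-110)<12)&(S>120)&(V>70),green=(abs(H-65)<18)&(S>100)&(V>60),red=((H<5)|(H>174))&(S>160)&(V>90),
      yellow=(abs(H-25)<6)&(S>120)&(V>120),white=(S<45)&(V>165))
def blobs(m,amin=40):
    n,l,st,c=cv2.connectedComponentsWithStats(m.astype(np.uint8)); return [(l==i,st[i],c[i]) for i in range(1,n) if st[i,4]>=amin]
E
python3 - <<'E'
from h import *
for n in('top','side'):
    d=cam(n)
    for c,m in masks(d['img']).items():
        for b,st,ce in blobs(m,25):
            k=cv2.findContours(b.astype(np.uint8),cv2.RETR_EXTERNAL,cv2.CHAIN_APPROX_NONE)[0][0]
            z=.038
            w=np.array([ray(d,*p[0],z)[:2] for p in k],np.float32)*1000
            r=cv2.minAreaRect(w)
            print(n,c,st[4],ce.round(1),'z38 c',np.round(r[0]),'size',np.round(r[1]),'ang',round(r[2],1))
E
```

```text
top blue 34 [337.5 103.5] z38 c [ 821. -220.] size [48.  3.] ang 89.6
top blue 518 [355.2 227.4] z38 c [ 467. -265.] size [89. 46.] ang 8.0
top blue 438 [267.  229.4] z38 c [462. -17.] size [44. 82.] ang 47.2
top green 513 [350.2 192.8] z38 c [ 565. -253.] size [68. 61.] ang 8.3
top green 485 [128.6 236.9] z38 c [441. 376.] size [65. 64.] ang 74.7
top red 507 [315.4 197.6] z38 c [ 552. -155.] size [78. 54.] ang 8.8
top red 486 [163.  224.9] z38 c [476. 278.] size [55. 76.] ang 63.6
top yellow 1727 [395.5  99.8] z38 c [ 829. -387.] size [184.  88.] ang 78.8
top yellow 75 [170.5 172.6] z38 c [625. 257.] size [39. 15.] ang 8.5
top yellow 69 [130.4 177.5] z38 c [611. 372.] size [37. 14.] ang 0.7
top yellow 320 [198.8 229.3] z38 c [463. 176.] size [44. 63.] ang 66.2
top yellow 352 [320.3 232.2] z38 c [ 454. -168.] size [64. 45.] ang 8.0
top yellow 163 [190.1 263.1] z38 c [367. 200.] size [42. 33.] ang 56.3
top yellow 156 [214.6 275.1] z38 c [334. 130.] size [29. 44.] ang 63.3
top yellow 674 [ 35.4 364.4] z38 c [ 86. 632.] size [ 63. 116.] ang 0.2
top yellow 44 [ 16. 379.] z38 c [ 49. 683.
[... 2407 characters left out ...]
153.4 101.7] z38 c [ 905. -356.] size [131.  58.] ang 78.5
side white 195 [181. 129.] z38 c [ 798. -253.] size [54. 72.] ang 17.8
side white 262 [159.1 130.9] z38 c [ 849. -235.] size [57. 71.] ang 11.7
side white 40 [189.  181.3] z38 c [736. -40.] size [34. 10.] ang 33.5
side white 687 [219.3 199.7] z38 c [650.  14.] size [ 38. 145.] ang 6.8
side white 481 [305.8 223.4] z38 c [436.  74.] size [102.  60.] ang 46.2
side white 31 [499.6 218.1] z38 c [-47.  33.] size [51. 10.] ang 33.6
side white 1912 [ 45.8 302. ] z38 c [980. 317.] size [110. 145.] ang 48.6
side white 53 [ 11. 329.] z38 c [1031.  387.] size [25. 17.] ang 3.2
side white 270 [ 99.2 378.1] z38 c [829. 471.] size [58. 26.] ang 3.1
```

```bash
cat > meas.py <<'E'
from h import *
ims={n:cam(n) for n in('top','side')}
# heads: dark socket holes near the expected places
est=dict(blue=(462,-17),green=(441,376),red=(476,278),yellow=(463,176),white=(434,76))
for c,e in est.items():
    for n,d in ims.items():
        g=cv2.cvtColor(d['img'],cv2.COLOR_RGB2GRAY); u,v=proj(d,[e[0]/1e3,e[1]/1e3,.073]).round().astype(int)
        p=d['img'][v-7:v+8,u-7:u+8].max(2).astype(float); w=np.clip(70-p,0,None)
        w*= ni.label(w>0)[0]==(lambda l:np.argmax(np.bincount(l[l>0])))(ni.label(w>0)[0])
        yy,xx=np.mgrid[v-7:v+8,u-7:u+8]; q=ray(d,(w*xx).sum()/w.sum(),(w*yy).sum()/w.sum(),.073)
        print(c,n,(q[:2]*1e3).round(1),int((w>0).sum()))
# tray outline corners at z=.042 : grey rim/dark region
d=ims['top'];im=d['img'].astype(int); hs=cv2.cvtColor(d['img'],cv2.COLOR_RGB2HSV).astype(int)
m=(hs[...,1]<75)&(hs[...,2]<150); m[:, :285]=0;m[:160]=0;m[265:]=0;m[:,430:]=0
k=max(cv2.findContours(m.astype(np.uint8),cv2.RETR_EXTERNAL,cv2.CHAIN_APPROX_NONE)[0],key=cv2.contourArea)
for z in(.042,): 
    r=cv2.minAreaRect(np.array([ray(d,*p[0],z)[:2] for p in k],np.float32)*1000);print('tray',z,r)
for n,d in ims.items():
    hs=cv2.cvtColor(d['img'],cv2.COLOR_RGB2HSV).astype(int)
    u,v=proj(d,[.66,.12,.07]).round().astype(int)
    rd=((hs[...,0]<8)|(hs[...,0]>170))&(hs[...,1]>110)
    rd[:v-30]=0;rd[v+30:]=0;rd[:,:u-40]=0;rd[:,u+40:]=0
    ys,xs=np.nonzero(rd);
    if n=='side':
        print('red',list(zip(xs,ys,d['img'][ys,xs].tolist()))[:40])
E
python3 meas.py
python3 - <<'E'
from h import *
d=cam('side'); im=d['img'][150:250,180:260]; save(im,'pole_side.png',7)
d=cam('top'); im=d['img'][145:195,200:290]; save(im,'pole_top.png',8)
E
```

```text
blue top [462.1 -17.6] 10
blue side [462.3 -15.2] 15
green top [441.9 377.8] 17
green side [442.8 379.1] 49
red top [475.6 278.7] 10
red side [476.5 279.9] 32
yellow top [462.9 177.7] 7
yellow side [463.6 179.5] 22
white top [434.9  76.1] 7
white side [435.5  77.8] 18
tray 0.042 ((515.7329711914062, -260.8243408203125), (210.2593994140625, 312.4405212402344), 7.576741695404053)
red [(np.int64(198), np.int64(215), [108, 69, 57]), (np.int64(210), np.int64(216), [118, 62, 47]), (np.int64(209), np.int64(217), [111, 60, 44]), (np.int64(210), np.int64(217), [130, 48, 41]), (np.int64(209), np.int64(218), [117, 49, 38]), (np.int64(210), np.int64(218), [142, 39, 35]), (np.int64(209), np.int64(219), [120, 59, 40]), (np.int64(210), np.int64(219), [140, 46, 37]), (np.int64(210), np.int64(220), [127, 59, 49]), (np.int64(171), np.int64(240), [98, 56, 42]), (np.int64(173), np.int64(240), [103, 61, 47]), (np.int64(175), np.int64(248), [98, 55, 42])]
```

View pics/pole_side.png

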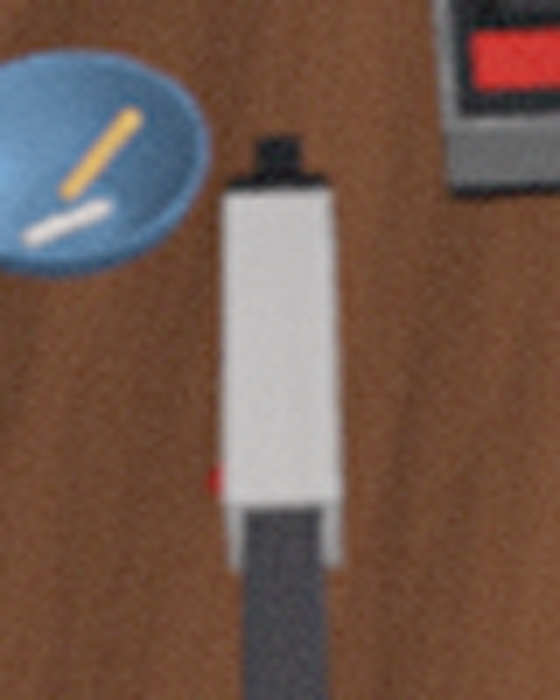

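View pics/pole_top.png

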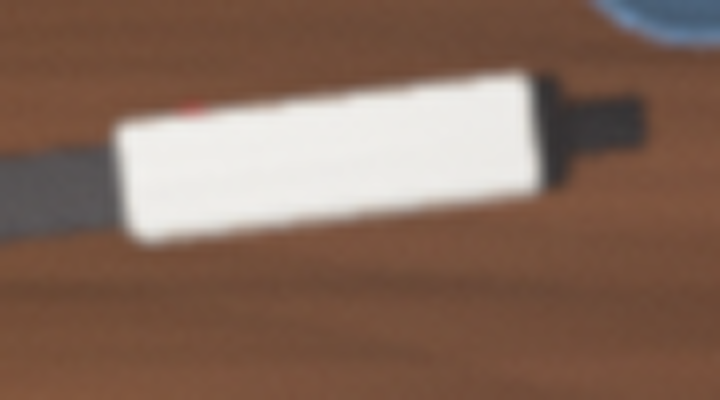

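Pole crops: the button is at side px ≈ (210,218) and top px ≈ (223.5,158). The sleeve's +y end is at top px ≈ 215 and the cap begins at ≈ 266.

Run:
```python
from h import *
T=cam('top');S=cam('side')
print('btn side',ray(S,210.2,218,.07)*1e3,'top',ray(T,223.3,157.8,.074)*1e3)
e=[ray(T,200+a/8-.44,145+b/8-.44,.088)[:2]*1e3 for a,b in((118,123),(527,72))]
print('top +x edge',e); t=(e[0]-e[1])/np.linalg.norm(e[0]-e[1]); print('ang',np.degrees(np.arctan2(-t[0],t[1])), 'len',np.linalg.norm(e[0]-e[1]))
n=np.array([t[1],-t[0]]); print('axis pts',[p-18*n for p in e],'button axis pt',e[0]-18*n-24*t)
# side: top face corners
cs=[ray(S,180+a/7-.43,150+b/7-.43,.088)[:2]*1e3 for a,b in((222,190),(331,190),(222,505),(342,505))]
print('side corners',cs, 'mid +y',(cs[2]+cs[3])/2,'mid -y',(cs[0]+cs[1])/2)
# floors of cutouts in tray frame-ish
a=np.radians(7.9);ex=np.array([np.cos(a),np.sin(a)]);ey=np.array([-ex[1],ex[0]]);o=np.array([515.7,-260.8])
dims=dict(blue=(89,51),green=(67,67),red=(79,59),yellow=(63,45),white=(85,41))
M=masks(T['img'])
for c,(px,py) in dict(blue=(355,227),green=(350,193),red=(315,197),yellow=(320,232),white=(390,223)).items():
    b=[b for b,st,ce in blobs(M[c]) if np.hypot(ce[0]-px,ce[1]-py)<8][0]
    ys,xs=np.nonzero(b); out=[]
    for z in(.01,.04):
        w=np.array([ray(T,x,y,z)[:2]*1e3-o for x,y in zip(xs,ys)]); u=w@ex;v=w@ey
        out+= [np.percentile(u,[1,99]).round(1),np.percentile(v,[1,99]).round(1)]
    print(c,dims[c],'z10 u,v',out[0],out[1],'z40',out[2],out[3])
```

```text
btn side [660.86956972 103.07167248  70.        ] top [661.17232237 102.60757782  74.        ]
top +x edge [array([653.573629  , 125.53845273]), array([670.3597435, -13.2865147])]
ang 6.894487290304265 len 139.83613703526547
axis pts [array([635.70378886, 123.37770897]), array([652.48990336, -15.44725846])] button axis pt [638.58478055  99.55125546]
side corners [array([671.16976635, -13.18288919]), array([632.64131338, -15.60487239]), array([654.13751004, 127.96973361]), array([615.07245524, 125.61042549])] mid +y [634.60498264 126.79007955] mid -y [651.90553987 -14.39388079]
blue (89, 51) z10 u,v [-95.3  -6.2] [-28.1  18.1] z40 [-91.3  -4.7] [-20.2  24.7]
green (67, 67) z10 u,v [16.3 83.6] [-36.3  24.9] z40 [17.2 82.6] [-28.1  31.3]
red (79, 59) z10 u,v [11.6 89.6] [ 69.6 122. ] z40 [12.6 88.4] [ 74.8 125.7]
yellow (63, 45) z10 u,v [-83.1 -18.4] [ 74.6 118.6] z40 [-79.5 -16.6] [ 79.7 122.4]
white (85, 41) z10 u,v [-94.   -9.5] [-122.8  -89.2] z40 [-90.   -7.9] [-112.2  -79.5]
```

```bash
cat >> h.py <<'E'
from scipy.spatial.transform import Rotation as Ro
def st(tx=None,ty=None,ang=None,tz=None):
    """state; shift and turn needed to put TCP at tx,ty,tz mm with jaw direction at ang deg (mod 180)"""
    o=observe();R=Ro.from_rotvec(o['tcp_rot']).as_matrix();p=np.array(o['eef_pos'])*1e3
    j=np.degrees(np.arctan2(R[1,1],R[0,1])); tilt=np.degrees(np.arccos(-R[2,0]))
    print('t%.1f'%o['clock'],'tcp',p.round(1),'jaw %.1f tilt %.2f'%(j,tilt),'gap %.3f'%o['finger_gap'],'F',np.round(o['ft_force'],1),'q7 %.2f q1 %.2f'%(o['q'][6],o['q'][0]))
    if tx is not None: print('shift',round(tx-p[0],1),round(ty-p[1],1),round(tz-p[2],1) if tz else '','turn %.1f'%((ang-j+90)%180-90))
    return o
E
python3 -c "
from h import *
st(638.4,100.3,6.9,130)"
```

```text
t0.5 tcp [ 248.2 -600.7  231.2] jaw -67.5 tilt 0.01 gap 1.001 F [-0.3 -0.8 -0.2] q7 -0.04 q1 1.15
shift 390.2 701.0 -101.2 turn 74.4
```

```bash
python3 -m creep '[[42,75,-10,0,0,8,1],[84,150,-20,0,0,16,1],[126,225,-30,0,0,24,1],[154,275,-40,0,0,30,1],[182,325,-50,0,0,35,1]]'
python3 -m creep '[[42,75,0,0,0,8,1],[84,150,0,0,0,16,1],[126,225,0,0,0,24,1],[168,300,-10,0,0,32,1],[195,350,-20,0,0,38,1]]'
python3 -c "
from h import *
st(638.4,100.3,6.9,130)"
```

```text
clock: 1.12
eef_pos: [0.4007, -0.3289, 0.1914]
tcp_rot: [1.613, 0.885, -1.611]
ft_force: [1.1, -0.3, -0.2]
finger_gap: 1.0
clock: 1.75
eef_pos: [0.5533, -0.0567, 0.1813]
tcp_rot: [1.136, 1.252, -1.133]
ft_force: [0.5, -0.2, -0.2]
finger_gap: 1.0
t1.8 tcp [553.3 -56.7 181.3] jaw 5.8 tilt 0.20 gap 1.000 F [ 0.5 -0.2 -0.2] q7 -0.09 q1 0.31
shift 85.1 157.0 -51.3 turn 1.1
```

```bash
python3 -m creep '[[30,56,-20,0,0,1,1],[60,112,-45,0,0,1,1],[85,157,-52,0,0,1,1],[85,157,-52,0,0,1,1],[85,157,-52,0,0,1,1]]'
python3 -c "
from h import *
st(638.4,100.3,6.9,47)
d=cam('top'); save(d['img'][130:210,180:290],'g1.png',7)"
```

```text
clock: 2.38
eef_pos: [0.6382, 0.0997, 0.1291]
tcp_rot: [1.122, 1.259, -1.121]
ft_force: [0.1, -0.3, -0.9]
finger_gap: 1.0
t2.4 tcp [638.2  99.7 129.1] jaw 6.8 tilt 0.19 gap 1.000 F [ 0.1 -0.3 -0.9] q7 -0.32 q1 0.01
shift 0.2 0.6 -82.1 turn 0.1
```

View pics/g1.png

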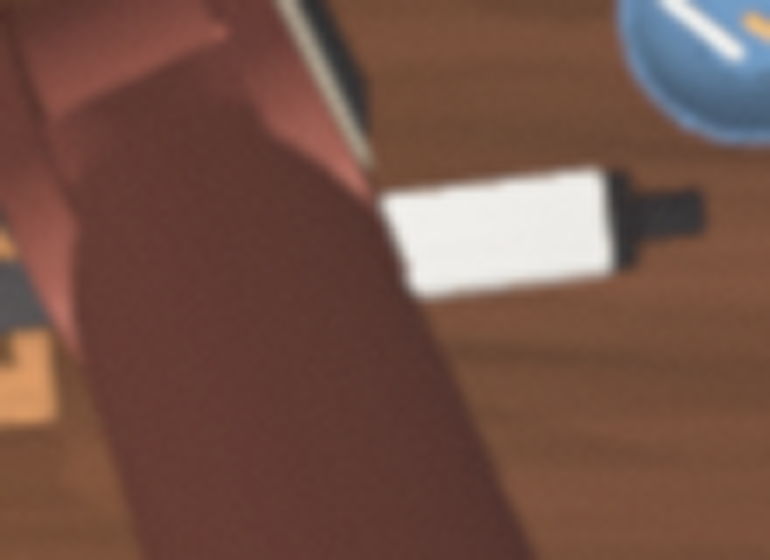

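The arm hides the grasp from above, though the free part of the sleeve is visible and undisturbed. I go on from the calculated position.

```bash
python3 -m creep '[[0,0.5,-40,0,0,0,1],[0,0.5,-80,0,0,0,1],[0,0.5,-82,0,0,0,1],[0,0.5,-82,0,0,0,1]]' && python3 -m creep '[[0,0,0,0,0,0,0],[0,0,0,0,0,0,0],[0,0,0,0,0,0,0],[0,0,0,0,0,0,0],[0,0,0,0,0,0,0]]' 40
python3 -c "
from h import *
st()
d=cam('side'); save(d['img'][120:300,150:300],'g2.png',4)"
```

```text
clock: 2.92
eef_pos: [0.6392, 0.0977, 0.0489]
tcp_rot: [1.125, 1.255, -1.122]
ft_force: [0.2, -0.1, 0.8]
finger_gap: 1.0
clock: 3.55
eef_pos: [0.6395, 0.0977, 0.0509]
tcp_rot: [1.125, 1.254, -1.122]
ft_force: [-2.0, -1.2, 7.9]
finger_gap: 0.414
t3.5 tcp [639.5  97.7  50.9] jaw 6.6 tilt 0.40 gap 0.414 F [-2.  -1.2  7.9] q7 -0.36 q1 -0.01
```

View pics/g2.png

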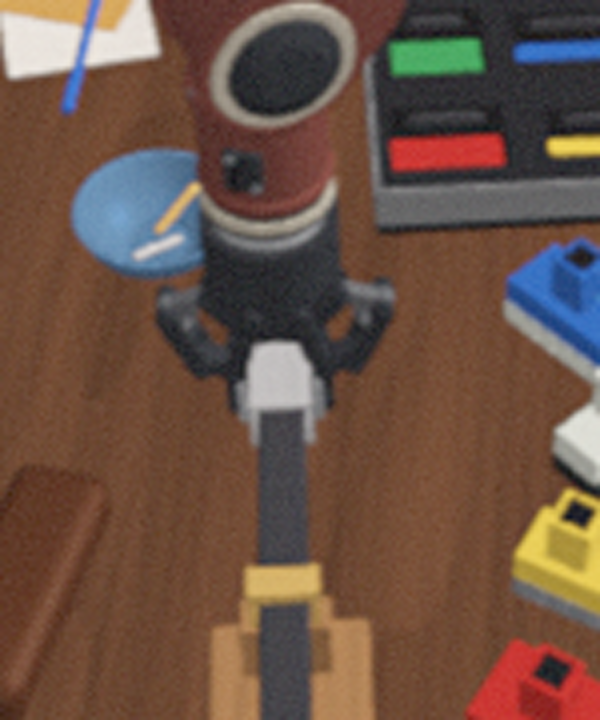

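The fingers straddle the sleeve at the button. The gap of 0.414 is about 35 mm, so the button is flush. Now slide 40 mm.

```bash
python3 -m creep '[[-1.2,10,0,0,0,0,0],[-2.4,20,0,0,0,0,0],[-3.6,30,0,0,0,0,0],[-4.8,40,0,0,0,0,0],[-5,41,0,0,0,0,0]]' 
python3 -c "
from h import *
st()"
python3 -m creep '[[0,0,0,0,0,0,1],[0,0,0,0,0,0,1],[0,0,0,0,0,0,1]]'
python3 -c "
from h import *
st(638.9,99.8,6.9,49)"
```

```text
clock: 4.22
eef_pos: [0.6346, 0.1379, 0.0509]
tcp_rot: [1.123, 1.253, -1.122]
ft_force: [2.8, -1.5, -0.5]
finger_gap: 0.412
t4.2 tcp [634.6 137.9  50.9] jaw 6.6 tilt 0.47 gap 0.412 F [ 2.8 -1.5 -0.5] q7 -0.42 q1 -0.08
clock: 4.6
eef_pos: [0.6345, 0.1384, 0.051]
tcp_rot: [1.123, 1.254, -1.122]
ft_force: [-0.3, 0.1, -0.5]
finger_gap: 0.992
t4.6 tcp [634.5 138.4  51. ] jaw 6.6 tilt 0.44 gap 0.992 F [-0.3  0.1 -0.5] q7 -0.42 q1 -0.08
shift 4.4 -38.6 -2.0 turn 0.3
```

```bash
python3 -m creep '[[2.2,-19,-1,0,0,0,1],[4.5,-38,-2,0,0,0,1],[4.8,-40,-2,0,0,0,1],[4.8,-40,-2,0,0,0,1]]' && python3 -m creep '[[0,0,0,0,0,0,0],[0,0,0,0,0,0,0],[0,0,0,0,0,0,0],[0,0,0,0,0,0,0],[0,0,0,0,0,0,0]]' 40
python3 -m creep '[[-1.2,10,0,0,0,0,0],[-2.4,20,0,0,0,0,0],[-3.6,30,0,0,0,0,0],[-4.8,40,0,0,0,0,0],[-4.9,41,0,0,0,0,0]]' 
python3 -m creep '[[0,0,0,0,0,0,1],[0,0,0,0,0,0,1],[0,0,0,0,0,0,1]]'
python3 -c "
from h import *
st()"
python3 -m creep '[[0,0,45,0,0,0,1],[0,0,100,0,0,0,1],[0,-60,130,0,0,0,1],[0,-120,130,0,0,0,1],[0,-180,130,0,0,0,1]]'
python3 -c "
from h import *
st()
d=cam('side'); save(d['img'][150:270,170:270],'s2.png',6)
d=cam('top'); save(d['img'],'t2.png',1.5)"
```

```text
clock: 5.1
eef_pos: [0.6394, 0.0979, 0.049]
tcp_rot: [1.125, 1.254, -1.122]
ft_force: [-0.1, 0.5, 1.3]
finger_gap: 1.0
clock: 5.72
eef_pos: [0.6393, 0.0987, 0.0501]
tcp_rot: [1.124, 1.254, -1.122]
ft_force: [-1.1, 0.7, 5.6]
finger_gap: 0.415
clock: 6.35
eef_pos: [0.6344, 0.1389, 0.0501]
tcp_rot: [1.122, 1.253, -1.122]
ft_force: [1.8, -1.3, 1.5]
finger_gap: 0.414
clock: 6.72
eef_pos: [0.6343, 0.1395, 0.05]
tcp_rot: [1.122, 1.254, -1.122]
ft_force: [-0.2, -0.7, -0.5]
finger_gap: 0.996
t6.7 tcp [634.3 139.5  50. ] jaw 6.6 tilt 0.43 gap 0.996 F [-0.2 -0.7 -0.5] q7 -0.42 q1 -0.08
clock: 7.35
eef_pos: [0.6345, -0.0421, 0.181]
tcp_rot: [1.123, 1.253, -1.12]
ft_force: [1.0, -0.7, -0.4]
finger_gap: 0.999
t7.3 tcp [634.5 -42.1 181. ] jaw 6.7 tilt 0.53 gap 0.999 F [ 1.  -0.7 -0.4] q7 -0.09 q1 0.24
```

View pics/s2.png

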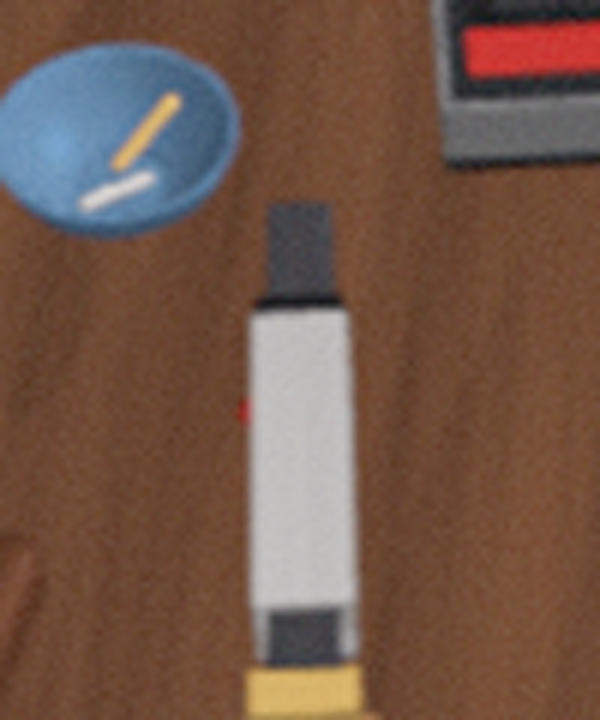

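Pole: the button is out red and the sleeve is in, stopped short of the clamp. I check the travel from pixels and re-measure the heads.

```bash
python3 - <<'E'
from h import *
S=cam('side')
c=[ray(S,170+a/6-.4,150+b/6-.4,.088)[:2]*1e3 for a,b in((250,310),(348,310),(252,606),(356,606))]
print('-y end',(c[0]+c[1])/2,'+y end',(c[2]+c[3])/2,'was -y [651.9 -14.4], +y [634.6 126.8]')
st(462.1,-17.0,47.2,42)
E
sed -i '/^# tray/,$d' meas.py; python3 meas.py
```

```text
-y end [642.26747769  65.53037686] +y end [625.0782073  206.20518779] was -y [651.9 -14.4], +y [634.6 126.8]
t7.5 tcp [633.9 -47.5 179.6] jaw 6.1 tilt 0.57 gap 1.000 F [-1.2  0.8  0.1] q7 -0.09 q1 0.25
shift -171.8 30.5 -137.6 turn 41.1
blue top [462.  -17.6] 10
blue side [462.4 -15.5] 15
green top [441.8 377.8] 17
green side [442.8 379.3] 49
red top [475.7 278.7] 9
red side [476.5 279.9] 33
yellow top [463.  177.9] 7
yellow side [463.7 179.4] 22
white top [434.6  76.3] 6
white side [435.4  77.7] 17
```

View pics/t2.png

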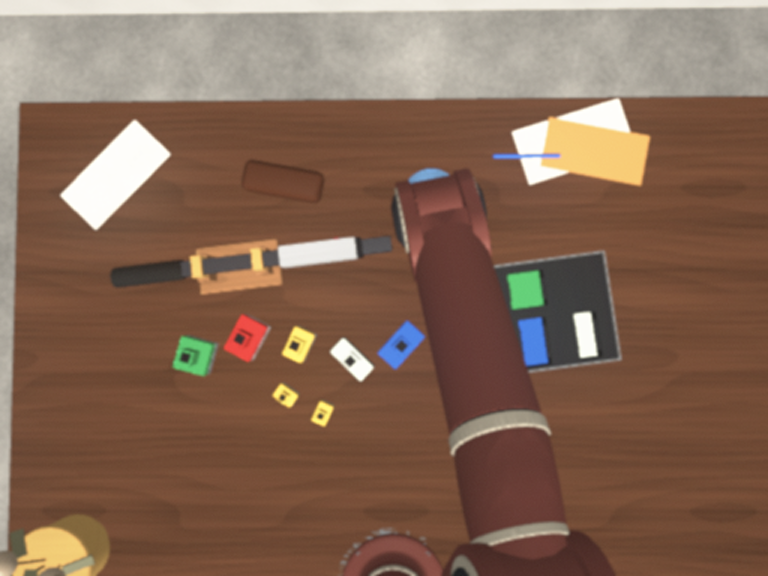

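Travel is about 80 mm, so the pole is done and no head has moved. Now the blue head.

```bash
python3 -m creep '[[-50,8,-15,0,0,10,0.8],[-100,16,-30,0,0,20,0.8],[-150,25,-50,0,0,30,0.8],[-172,30,-65,0,0,41,0.8],[-172,30,-65,0,0,41,0.8]]'
python3 -c "
from h import *
st(462.2,-16.8,47.2,43)"
```

```text
clock: 8.22
eef_pos: [0.46, -0.0079, 0.1145]
tcp_rot: [0.578, 1.491, -0.573]
ft_force: [1.4, 0.8, -1.3]
finger_gap: 0.797
t8.2 tcp [460.   -7.9 114.5] jaw 47.8 tilt 0.23 gap 0.797 F [ 1.4  0.8 -1.3] q7 0.31 q1 0.34
shift 2.2 -8.9 -71.5 turn -0.6
```

```bash
python3 -m creep '[[2,-9,-20,0,0,-0.6,0.8],[2,-9,-55,0,0,-0.6,0.8],[2,-9,-71,0,0,-0.6,0.8],[2,-9,-71,0,0,-0.6,0.8]]'
python3 -c "
from h import *
st(462.2,-16.8,47.2,43)"
```

```text
clock: 8.72
eef_pos: [0.4635, -0.0158, 0.0431]
tcp_rot: [0.587, 1.488, -0.581]
ft_force: [-0.5, 0.2, -0.2]
finger_gap: 0.799
t8.7 tcp [463.5 -15.8  43.1] jaw 47.2 tilt 0.27 gap 0.799 F [-0.5  0.2 -0.2] q7 0.21 q1 0.26
shift -1.3 -1.0 -0.1 turn 0.0
```

```bash
python3 -m creep '[[-1,-1,0,0,0,0,0],[-1,-1,0,0,0,0,0],[-1,-1,0,0,0,0,0],[-1,-1,0,0,0,0,0],[-1,-1,0,0,0,0,0]]' 90
python3 -c "
from h import *
st()"
python3 -m creep '[[0,0,40,0,0,0,0],[0,0,95,0,0,0,0],[0,-50,100,0,0,10,0],[0,-100,100,0,0,20,0],[0,-150,100,0,0,30,0]]'
python3 -c "
from h import *
st(466,-269.4,97.9,150)"
```

```text
clock: 9.35
eef_pos: [0.4634, -0.0167, 0.0442]
tcp_rot: [0.588, 1.485, -0.58]
ft_force: [0.2, -0.4, 4.7]
finger_gap: 0.295
t9.3 tcp [463.4 -16.7  44.2] jaw 47.2 tilt 0.40 gap 0.295 F [ 0.2 -0.4  4.7] q7 0.21 q1 0.27
clock: 9.98
eef_pos: [0.4629, -0.1685, 0.1445]
tcp_rot: [0.175, 1.56, -0.167]
ft_force: [1.3, -0.0, -1.8]
finger_gap: 0.288
t10.0 tcp [ 462.9 -168.5  144.5] jaw 77.5 tilt 0.38 gap 0.288 F [ 1.3 -0.  -1.8] q7 1.09 q1 0.81
shift 3.1 -100.9 5.5 turn 20.4
```

```bash
python3 -m creep '[[2,-50,0,0,0,10,0],[3,-95,0,0,0,20.4,0],[3,-101,-20,0,0,20.4,0],[3,-101,-38,0,0,20.4,0],[3,-101,-38,0,0,20.4,0]]'
python3 -c "
from h import *
st(466,-269.4,97.9,53)
d=cam('side'); save(d['img'][70:190,220:340],'b1.png',5)"
```

```text
clock: 10.6
eef_pos: [0.4646, -0.2671, 0.1048]
tcp_rot: [-0.104, 1.569, 0.117]
ft_force: [-0.7, 0.2, -1.6]
finger_gap: 0.288
t10.6 tcp [ 464.6 -267.1  104.8] jaw 98.0 tilt 0.50 gap 0.288 F [-0.7  0.2 -1.6] q7 1.53 q1 0.98
shift 1.4 -2.3 -51.8 turn -0.1
```

View pics/b1.png

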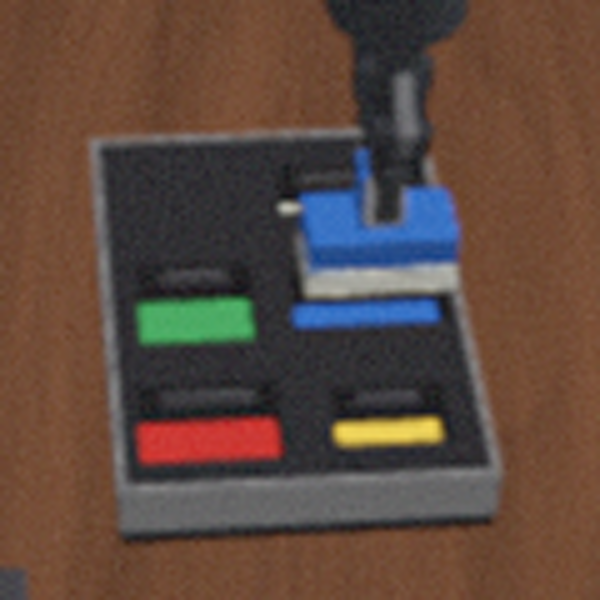

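Run:
```python
from h import *
S=cam('side');a=np.radians(7.9);ex=np.array([np.cos(a),np.sin(a)]);ey=np.array([-ex[1],ex[0]]);o=np.array([515.6,-262.5])
f=lambda x,y,z:((lambda w:np.round([w@ex,w@ey],1))(ray(S,220+x/5-.4,70+y/5-.4,z)[:2]*1e3-o))
print('block bottom',f(303,297,.061),f(458,290,.061),'block top',f(310,265,.0915),f(458,258,.0915))
w=np.array([464.6,-267.1])-o;print('tcp',w@ex,w@ey)
print('blue floor',f(294,327,.01),f(441,323,.01),'top edge',f(294,303,.01),f(439,300,.01), 'near edge z40',f(294,327,.04))
print('tray corners near',f(120,488,.042),f(498,468,.042),'far',f(92,138,.042))
```

```text
block bottom [-7.5 27.9] [-96.1  28.2] block top [-9.1 36.5] [-92.   36.4]
tcp -51.14822753692462 2.453328316998236
blue floor [-8.  -4.4] [-95.2  -1.6] top edge [-10.4 -25.7] [-97.2 -22.2] near edge z40 [-3.1 29.3]
tray corners near [104.2 152.9] [-99.9 152.9] far [ 102.4 -151.6]
```

```bash
python3 -m creep '[[1,-1.8,-10,0,0,0,0],[1,-1.8,-25,0,0,0,0],[1,-1.8,-38,0,0,0,0],[1,-1.8,-48,0,0,0,0],[1,-1.8,-54,0,0,0,0]]'
python3 -c "
from h import *
st(465.5,-268.9,97.9,53)"
```

```text
clock: 11.32
eef_pos: [0.4677, -0.2681, 0.0541]
tcp_rot: [-0.105, 1.566, 0.116]
ft_force: [-10.7, 3.6, 44.7]
finger_gap: 0.284
t11.3 tcp [ 467.7 -268.1   54.1] jaw 98.1 tilt 0.40 gap 0.284 F [-10.7   3.6  44.7] q7 1.46 q1 0.94
shift -2.2 -0.8 -1.1 turn -0.2
```

```bash
python3 -m creep '[[0,0,1,0,0,0,0.7],[0,0,1,0,0,0,0.7],[0,0,1,0,0,0,0.7]]'
python3 -m creep '[[0,0,40,0,0,0,0.7],[0,0,90,0,0,-10,0.7],[-5,60,90,0,0,-20,0.7],[-10,120,90,0,0,-30,0.7],[-15,180,90,0,0,-40,0.7]]'
python3 -m creep '[[0,60,0,0,0,10,0.8],[0,120,0,0,0,20,0.8],[0,160,0,0,0,30,0.8],[0,160,0,0,0,40,0.8],[0,160,0,0,0,47,0.8]]'
python3 - <<'E'
from h import *
st(435,77,135.1,43)
d=cam('side'); save(d['img'][70:190,220:340],'b2.png',5)
d=cam('top'); save(d['img'][140:300,100:430],'t3.png',2.4)
E
python3 meas.py
```

```text
clock: 11.7
eef_pos: [0.4674, -0.2686, 0.0548]
tcp_rot: [-0.105, 1.566, 0.115]
ft_force: [0.1, -1.2, 0.5]
finger_gap: 0.701
clock: 12.32
eef_pos: [0.4523, -0.0873, 0.1448]
tcp_rot: [0.447, 1.521, -0.437]
ft_force: [0.5, 0.4, -0.4]
finger_gap: 0.701
clock: 12.95
eef_pos: [0.4522, 0.0732, 0.1447]
tcp_rot: [-0.2, 1.559, 0.211]
ft_force: [0.3, -0.3, 0.7]
finger_gap: 0.796
t12.9 tcp [452.2  73.2 144.7] jaw 105.0 tilt 0.41 gap 0.796 F [ 0.3 -0.3  0.7] q7 0.96 q1 0.39
shift -17.2 3.8 -101.7 turn 30.1Traceback (most recent call last):
  File "meas.py", line 9, in <module>
    w*= ni.label(w>0)[0]==(lambda l:np.argmax(np.bincount(l[l>0])))(ni.label(w>0)[0])
                          ~~~~~~~~~~~~~~~~~~~~~~~~~~~~~~~~~~~~~~~~~^^^^^^^^^^^^^^^^^^
  File "meas.py", line 9, in <lambda>
    w*= ni.label(w>0)[0]==(lambda l:np.argmax(np.bincount(l[l>0])))(ni.label(w>0)[0])
                                    ~~~~~~~~~^^^^^^^^^^^^^^^^^^^^^
    return _wrapfunc(a, 'argmax', axis=axis, out=out, **kwds)
    return bound(*args, **kwds)
ValueError: attempt to get argmax of an empty sequence
```

View pics/b2.png

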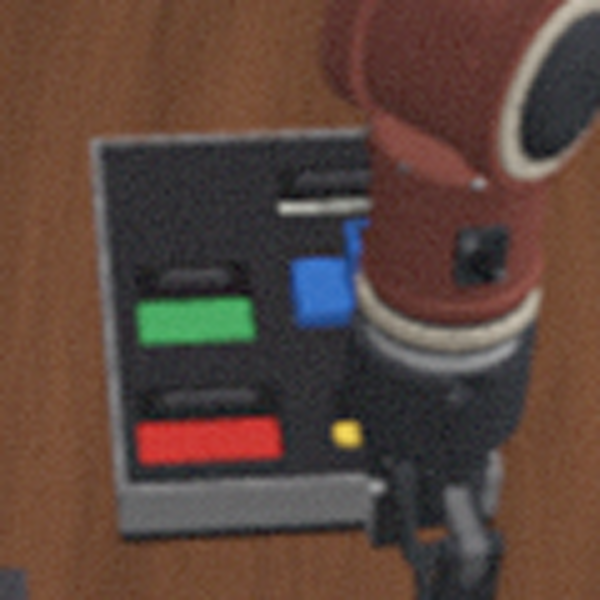

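Blue sits flush in its cutout, with no white bristle side showing. Next the white head.

```bash
cat > meas.py <<'E'
from h import *
ims={n:cam(n) for n in('top','side')}
est=dict(green=(441,376),red=(476,278),yellow=(463,176),white=(434,76))
for c,e in est.items():
    r=[]
    for n,d in ims.items():
        u,v=proj(d,[e[0]/1e3,e[1]/1e3,.038]).round().astype(int)
        M=masks(d['img'])[c]; s=22
        b=[(st[4],ce) for _,st,ce in blobs(M,120) if np.hypot(ce[0]-u,ce[1]-v)<s]
        r+= [(n,int(a),(ray(d,*ce,.045)[:2]*1e3).round(0).tolist()) for a,ce in b]
    print(c,r)
E
python3 -m creep '[[-6,2,-20,0,0,10,0.8],[-12,4,-35,0,0,20,0.8],[-17,4,-45,0,0,30,0.8],[-17,4,-45,0,0,30,0.8]]'
python3 meas.py; python3 -c "
from h import *
st(435,77,135.1,43)"
```

```text
clock: 13.65
eef_pos: [0.4345, 0.076, 0.099]
tcp_rot: [-0.599, 1.487, 0.612]
ft_force: [-0.2, 0.0, -1.2]
finger_gap: 0.802
green [('top', 484, [442.0, 372.0]), ('side', 966, [444.0, 388.0])]
red [('top', 486, [476.0, 276.0]), ('side', 876, [477.0, 289.0])]
yellow [('top', 322, [463.0, 174.0]), ('side', 577, [464.0, 187.0])]
white [('side', 460, [435.0, 88.0])]
t13.8 tcp [435.7  76.4  99.9] jaw 134.3 tilt 0.42 gap 0.802 F [-0.4 -0.  -0.2] q7 1.25 q1 0.40
shift -0.7 0.6 -56.9 turn 0.8
```

```bash
python3 -m creep '[[-0.7,0.6,-30,0,0,0.8,0.8],[-0.7,0.6,-56,0,0,0.8,0.8],[-0.7,0.6,-57,0,0,0.8,0.8]]'
python3 -c "
from h import *
st(435,77,135.1,43)"
python3 -m creep '[[0,0,0,0,0,0,0],[0,0,0,0,0,0,0],[0,0,0,0,0,0,0],[0,0,0,0,0,0,0],[0,0,0,0,0,0,0]]' 90
python3 -c "
from h import *
st()"
python3 -m creep '[[0,0,45,0,0,0,0],[0,0,100,0,0,0,0],[0,-50,100,0,0,-10,0],[5,-110,100,0,0,-20,0],[15,-170,100,0,0,-30,0]]'
python3 -m creep '[[10,-60,0,0,0,-3,0],[20,-120,0,0,0,-7,0],[30,-180,0,0,0,-7,0],[30,-240,0,0,0,-7,0],[30,-265,0,0,0,-7,0]]'
python3 -c "
from h import *
st(479.2,-367.4,97.9,100)"
```

```text
clock: 14.12
eef_pos: [0.4348, 0.0767, 0.0424]
tcp_rot: [-0.609, 1.484, 0.619]
ft_force: [-0.1, 0.0, -0.8]
finger_gap: 0.8
t14.1 tcp [434.8  76.7  42.4] jaw 135.0 tilt 0.40 gap 0.800 F [-0.1  0.  -0.8] q7 1.12 q1 0.31
shift 0.2 0.3 0.6 turn 0.1
clock: 14.75
eef_pos: [0.4356, 0.077, 0.0436]
tcp_rot: [-0.609, 1.482, 0.618]
ft_force: [-1.1, -1.5, 7.0]
finger_gap: 0.294
t14.8 tcp [435.6  77.   43.6] jaw 135.0 tilt 0.35 gap 0.294 F [-1.1 -1.5  7. ] q7 1.12 q1 0.31
clock: 15.38
eef_pos: [0.4502, -0.0949, 0.1441]
tcp_rot: [-0.197, 1.559, 0.205]
ft_force: [-0.3, -0.0, -1.0]
finger_gap: 0.29
clock: 16.0
eef_pos: [0.4782, -0.3653, 0.1432]
tcp_rot: [-0.097, 1.567, 0.102]
ft_force: [-0.0, 0.1, -0.7]
finger_gap: 0.288
t16.0 tcp [ 478.2 -365.3  143.2] jaw 97.2 tilt 0.21 gap 0.288 F [-0.   0.1 -0.7] q7 1.73 q1 1.10
shift 1.0 -2.1 -43.2 turn 0.7
```

```bash
python3 -m creep '[[1,-2,-30,0,0,0.7,0],[1,-2,-50,0,0,0.7,0],[1,-2,-53,0,0,0.7,0],[1,-2,-53,0,0,0.7,0]]'
python3 -c "
from h import *
st(479.2,-367.4,97.9,53)
d=cam('side'); save(d['img'][70:190,220:340],'w1.png',5)"
```

```text
clock: 16.5
eef_pos: [0.4798, -0.3662, 0.0907]
tcp_rot: [-0.107, 1.566, 0.113]
ft_force: [0.3, -0.4, -0.5]
finger_gap: 0.293
t16.5 tcp [ 479.8 -366.2   90.7] jaw 98.0 tilt 0.25 gap 0.293 F [ 0.3 -0.4 -0.5] q7 1.69 q1 1.08
shift -0.6 -1.2 -37.7 turn -0.1
```

View pics/w1.png

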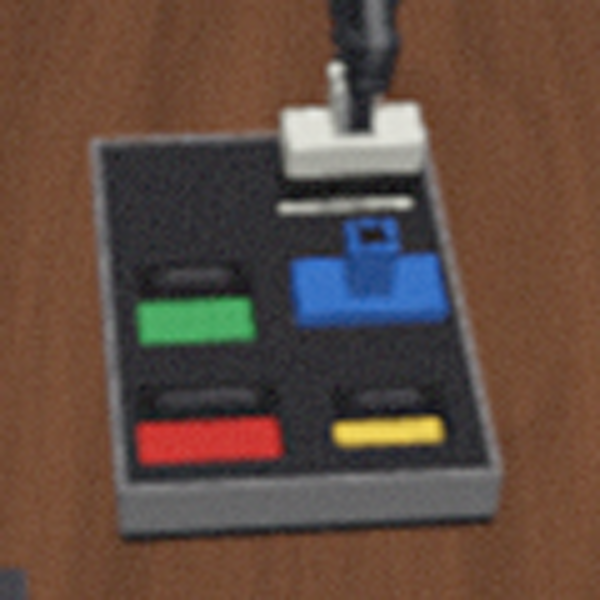

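Blue is seated. The white head hovers square over its cutout, so I press.

```bash
python3 -m creep '[[-0.6,-1.2,-8,0,0,0,0],[-0.6,-1.2,-18,0,0,0,0],[-0.6,-1.2,-27,0,0,0,0],[-0.6,-1.2,-35,0,0,0,0],[-0.6,-1.2,-40,0,0,0,0]]'
python3 -c "
from h import *
st(479.2,-367.4,97.9,53)"
```

```text
clock: 17.18
eef_pos: [0.4803, -0.3672, 0.0535]
tcp_rot: [-0.107, 1.565, 0.111]
ft_force: [-9.0, 4.1, 35.3]
finger_gap: 0.292
t17.2 tcp [ 480.3 -367.2   53.5] jaw 98.0 tilt 0.23 gap 0.292 F [-9.   4.1 35.3] q7 1.66 q1 1.06
shift -1.1 -0.2 -0.5 turn -0.1
```

```bash
python3 -m creep '[[0,0,1,0,0,0,0.7],[0,0,1,0,0,0,0.7],[0,0,40,0,0,0,0.7],[0,0,95,0,0,0,0.7],[0,60,95,0,0,-10,0.7]]'
python3 -m creep '[[-5,60,0,0,0,-8,0.8],[-10,120,0,0,0,-16,0.8],[-15,180,0,0,0,-22,0.8],[-15,240,0,0,0,-22,0.8],[-15,300,0,0,0,-22,0.8]]'
python3 -m creep '[[0,60,0,0,0,0,0.8],[0,120,-10,0,0,0,0.8],[0,170,-30,0,0,0,0.8],[0,185,-45,0,0,0,0.8],[0,185,-45,0,0,0,0.8]]'
python3 meas.py; python3 -c "
from h import *
st(463.3,178.5,65.5,43)
d=cam('side'); save(d['img'][70:190,220:340],'w2.png',5)"
```

```text
clock: 17.8
eef_pos: [0.4826, -0.3131, 0.1513]
tcp_rot: [0.037, 1.558, -0.042]
ft_force: [0.2, 1.6, -0.9]
finger_gap: 0.697
clock: 18.42
eef_pos: [0.4674, -0.0119, 0.151]
tcp_rot: [0.336, 1.532, -0.345]
ft_force: [1.7, 0.8, -0.1]
finger_gap: 0.8
clock: 19.05
eef_pos: [0.4664, 0.174, 0.1049]
tcp_rot: [0.332, 1.535, -0.344]
ft_force: [-0.1, -0.0, 0.0]
finger_gap: 0.804
green [('top', 448, [445.0, 374.0]), ('side', 967, [444.0, 388.0])]
red [('side', 879, [477.0, 288.0])]
yellow [('top', 148, [477.0, 166.0]), ('side', 534, [463.0, 189.0])]
white []
t19.1 tcp [467.5 171.8 105.8] jaw 65.0 tilt 0.79 gap 0.800 F [-0.1 -0.3  0.6] q7 0.15 q1 0.01
shift -4.2 6.7 -62.8 turn 0.5
```

```bash
python3 -m creep '[[-4,6.7,-20,0,0,0.5,0.8],[-4,6.7,-45,0,0,0.5,0.8],[-4,6.7,-62,0,0,0.5,0.8],[-4,6.7,-62,0,0,0.5,0.8]]'
python3 -c "
from h import *
st(463.3,178.5,65.5,43)"
python3 -m creep '[[0,0,0,0,0,0,0],[0,0,0,0,0,0,0],[0,0,0,0,0,0,0],[0,0,0,0,0,0,0],[0,0,0,0,0,0,0]]' 90
python3 -c "
from h import *
st()"
python3 -m creep '[[0,0,45,0,0,0,0],[0,0,100,0,0,0,0],[0,-50,100,0,0,10,0],[0,-110,100,0,0,20,0],[0,-170,100,0,0,30,0]]'
python3 -c "
from h import *
st(452.2,-171.3,97.9,100)"
```

```text
clock: 19.7
eef_pos: [0.4639, 0.1763, 0.0438]
tcp_rot: [0.33, 1.533, -0.344]
ft_force: [0.7, 0.8, 0.6]
finger_gap: 0.796
t19.7 tcp [463.9 176.3  43.8] jaw 65.3 tilt 0.84 gap 0.796 F [0.7 0.8 0.6] q7 0.05 q1 -0.08
shift -0.6 2.2 -0.8 turn 0.2
clock: 20.32
eef_pos: [0.4648, 0.1765, 0.0447]
tcp_rot: [0.33, 1.531, -0.344]
ft_force: [-0.3, -1.1, 5.4]
finger_gap: 0.283
t20.3 tcp [464.8 176.5  44.7] jaw 65.3 tilt 0.92 gap 0.283 F [-0.3 -1.1  5.4] q7 0.05 q1 -0.08
clock: 20.95
eef_pos: [0.4643, 0.0048, 0.1447]
tcp_rot: [-0.082, 1.554, 0.074]
ft_force: [0.7, -0.8, -2.6]
finger_gap: 0.287
t20.9 tcp [464.3   4.8 144.7] jaw 95.7 tilt 0.92 gap 0.287 F [ 0.7 -0.8 -2.6] q7 0.94 q1 0.51
shift -12.1 -176.1 -44.7 turn 2.2
```

View pics/w2.png

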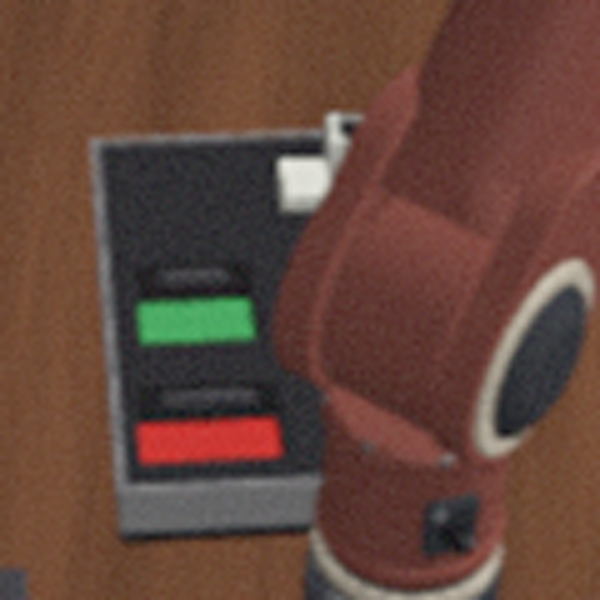

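White is home. Yellow sits about 2 mm off-centre in the pads, so I aim the TCP 2 mm further in x.

```bash
python3 -m creep '[[-5,-60,0,0,0,2.2,0],[-10,-120,0,0,0,2.2,0],[-10,-176,-20,0,0,2.2,0],[-10,-176,-53,0,0,2.2,0],[-10,-176,-53,0,0,2.2,0]]'
python3 -c "
from h import *
st(454.2,-171,97.9,54)
d=cam('side'); save(d['img'][70:190,220:340],'y1.png',5)"
```

```text
clock: 21.58
eef_pos: [0.4519, -0.1714, 0.0898]
tcp_rot: [-0.11, 1.559, 0.105]
ft_force: [0.0, 0.4, -1.3]
finger_gap: 0.285
t21.6 tcp [ 451.9 -171.4   89.8] jaw 97.9 tilt 0.57 gap 0.285 F [ 0.   0.4 -1.3] q7 1.25 q1 0.84
shift 2.3 0.4 -35.8 turn 0.0
```

View pics/y1.png

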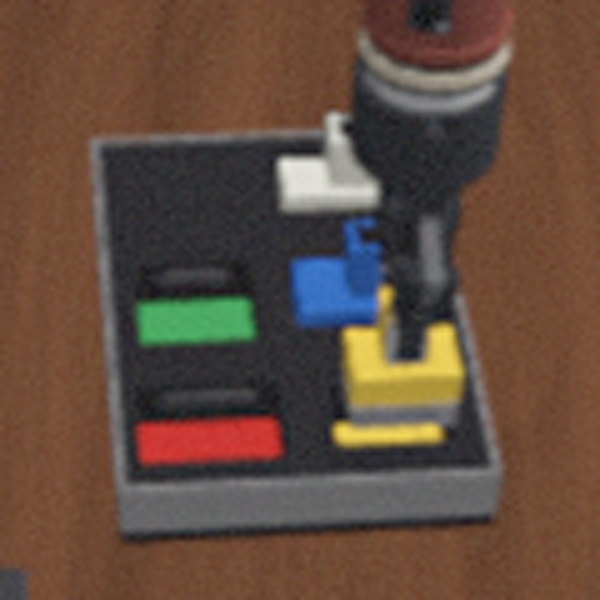

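Run:
```python
from h import *
S=cam('side')
a=np.radians(7.9);ex=np.array([np.cos(a),np.sin(a)])
for n,l,r,y,z in(('head',346,460,419,.045),('headtop',346,461,402,.083-.007),('floor',335,443,432,.01),('wfl',279,413,207,.01),('whead',283,422,176,.047)):
    p=[ray(S,220+x/5-.4,70+y/5-.4,z)[:2]*1e3 for x in(l,r)]; print(n,(p[0]+p[1])/2, np.linalg.norm(p[0]-p[1]))
```

```text
head [ 446.9051833  -156.56519107] 62.552717295830675
headtop [ 448.95452524 -136.96970276] 61.3724147673163
floor [ 452.19699208 -182.35342508] 61.204098897542
wfl [ 479.01711439 -381.97630642] 83.39793203777936
whead [ 476.90852538 -365.47629031] 84.28318224881238
```

```bash
python3 -m creep '[[1.8,0.3,-8,0,0,0,0],[1.8,0.3,-17,0,0,0,0],[1.8,0.3,-26,0,0,0,0],[1.8,0.3,-33,0,0,0,0],[1.8,0.3,-38,0,0,0,0]]'
python3 -c "
from h import *
st(454.2,-171,97.9,54.5)"
```

```text
clock: 22.3
eef_pos: [0.4577, -0.1687, 0.0551]
tcp_rot: [-0.114, 1.55, 0.107]
ft_force: [-1.1, 0.9, 5.2]
finger_gap: 0.288
t22.3 tcp [ 457.7 -168.7   55.1] jaw 98.1 tilt 1.08 gap 0.288 F [-1.1  0.9  5.2] q7 1.18 q1 0.78
shift -3.5 -2.3 -0.6 turn -0.2
```

```bash
python3 -m creep '[[-2,-1,-2,0,0,0,0],[-2,-1,-5,0,0,0,0],[-2,-1,-5,0,0,0,0]]'
python3 -c "
from h import *
st(454.2,-171,97.9,54.5)"
python3 -m creep '[[0,0,1,0,0,0,0.7],[0,0,1,0,0,0,0.7],[0,0,40,0,0,0,0.7],[0,0,95,0,0,0,0.7],[0,60,95,0,0,-8,0.7]]'
python3 -m creep '[[0,60,0,0,0,-8,0.8],[5,120,0,0,0,-16,0.8],[10,180,0,0,0,-26,0.8],[15,240,0,0,0,-26,0.8],[20,300,0,0,0,-26,0.8]]'
python3 meas.py; python3 -c "
from h import *
st(476,279.2,63.3,100)
d=cam('side'); save(d['img'][70:370,170:370],'y2.png',2)"
```

```text
clock: 22.68
eef_pos: [0.458, -0.1685, 0.0546]
tcp_rot: [-0.119, 1.545, 0.105]
ft_force: [-6.0, 1.8, 35.0]
finger_gap: 0.29
t22.7 tcp [ 458.  -168.5   54.6] jaw 98.2 tilt 1.40 gap 0.290 F [-6.   1.8 35. ] q7 1.17 q1 0.78
shift -3.8 -2.5 -0.1 turn -0.3
clock: 23.3
eef_pos: [0.4603, -0.1155, 0.1513]
tcp_rot: [0.004, 1.542, -0.024]
ft_force: [0.3, 2.0, -0.2]
finger_gap: 0.701
clock: 23.92
eef_pos: [0.4803, 0.1862, 0.1507]
tcp_rot: [0.353, 1.514, -0.384]
ft_force: [2.2, 0.7, 0.0]
finger_gap: 0.801
green [('side', 964, [444.0, 388.0])]
red [('side', 884, [477.0, 289.0])]
yellow []
white []
t24.0 tcp [479.3 194.6 151.8] jaw 63.7 tilt 1.51 gap 0.802 F [-0.5  0.1  0.8] q7 0.16 q1 0.00
shift -3.3 84.6 -51.8 turn -0.4
```

View pics/y2.png

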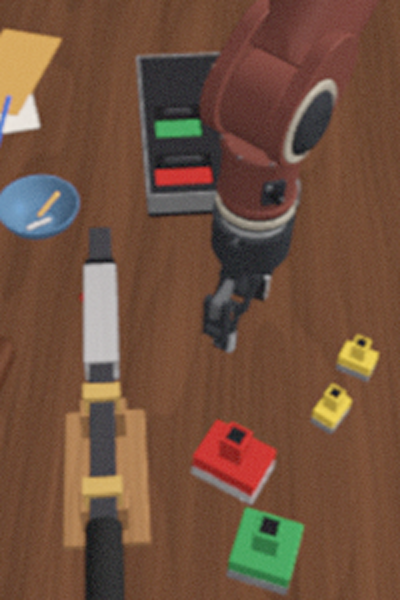

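```bash
cat >> h.py <<'E'
def lev():
    R=Ro.from_rotvec(observe()['tcp_rot']).as_matrix(); print('level turn deg',np.degrees(np.cross(R[:,0],[0,0,-1])).round(2))
E
python3 -c "
from h import *
lev()"
```

```text
level turn deg [1.21 1.13 0.  ]
```

```bash
python3 -m creep '[[-1,40,-10,0.5,0.5,0,0.8],[-3,80,-30,1.2,1.1,-0.4,0.8],[-3,85,-52,1.2,1.1,-0.4,0.8],[-3,85,-52,1.2,1.1,-0.4,0.8]]'
python3 -c "
from h import *
st(476,279.2,63.3,43);lev()"
```

```text
clock: 24.58
eef_pos: [0.4755, 0.2721, 0.097]
tcp_rot: [0.365, 1.542, -0.373]
ft_force: [-1.0, -0.5, -0.2]
finger_gap: 0.8
t24.6 tcp [475.5 272.1  97. ] jaw 63.0 tilt 0.32 gap 0.800 F [-1.  -0.5 -0.2] q7 0.00 q1 -0.17
shift 0.5 7.1 -54.0 turn 0.3
level turn deg [ 0.24 -0.21  0.  ]
```

```bash
python3 -m creep '[[0.5,7,-15,0,0,0.3,0.8],[0.5,7,-40,0,0,0.3,0.8],[0.5,7,-54,0,0,0.3,0.8],[0.5,7,-54,0,0,0.3,0.8]]'
python3 -c "
from h import *
st(476,279.2,63.3,43);lev()"
```

```text
clock: 25.08
eef_pos: [0.4757, 0.2782, 0.042]
tcp_rot: [0.36, 1.544, -0.371]
ft_force: [0.1, -0.6, 0.3]
finger_gap: 0.797
t25.1 tcp [475.7 278.2  42. ] jaw 63.3 tilt 0.45 gap 0.797 F [ 0.1 -0.6  0.3] q7 -0.06 q1 -0.23
shift 0.3 1.0 1.0 turn 0.0
level turn deg [ 0.33 -0.3   0.  ]
```

```bash
python3 -m creep '[[0,1,1,0,0,0,0],[0,1,1,0,0,0,0],[0,1,1,0,0,0,0],[0,1,1,0,0,0,0],[0,1,1,0,0,0,0]]' 90
python3 -c "
from h import *
st()"
python3 -m creep '[[0,0,45,0,0,0,0],[0,0,100,0,0,0,0],[10,-55,100,0,0,8,0],[20,-110,100,0,0,16,0],[30,-165,100,0,0,24,0]]'
python3 -m creep '[[10,-55,0,0,0,5,0],[20,-110,0,0,0,10,0],[30,-165,0,0,0,10,0],[40,-220,0,0,0,10,0],[46,-265,0,0,0,10,0]]'
python3 -m creep '[[0,0,0,0,0,0,0]]'
python3 -c "
from h import *
st(551.8,-157.8,97.9,90);lev()"
```

```text
clock: 25.7
eef_pos: [0.4764, 0.2798, 0.0441]
tcp_rot: [0.362, 1.542, -0.37]
ft_force: [0.1, -0.3, 5.4]
finger_gap: 0.292
t25.7 tcp [476.4 279.8  44.1] jaw 63.3 tilt 0.32 gap 0.292 F [ 0.1 -0.3  5.4] q7 -0.06 q1 -0.23
clock: 26.32
eef_pos: [0.5062, 0.1126, 0.1438]
tcp_rot: [0.028, 1.572, -0.038]
ft_force: [0.8, -0.1, -1.5]
finger_gap: 0.29
clock: 26.95
eef_pos: [0.5515, -0.1557, 0.1429]
tcp_rot: [-0.108, 1.571, 0.096]
ft_force: [0.1, 0.0, -2.6]
finger_gap: 0.288
clock: 27.08
eef_pos: [0.5505, -0.162, 0.1412]
tcp_rot: [-0.102, 1.575, 0.087]
ft_force: [-0.8, 0.8, -1.6]
finger_gap: 0.286
t27.1 tcp [ 550.5 -162.   141.2] jaw 96.9 tilt 0.66 gap 0.286 F [-0.8  0.8 -1.6] q7 1.31 q1 0.75
shift 1.3 4.2 -51.2 turn 1.0
level turn deg [ 0.59 -0.3   0.  ]
```

```bash
python3 -m creep '[[1.3,4.2,-25,0.5,-0.3,1,0],[1.3,4.2,-51,0.5,-0.3,1,0],[1.3,4.2,-51,0.5,-0.3,1,0],[1.3,4.2,-51,0.5,-0.3,1,0]]'
cat > chk.py <<'E'
from h import *
import sys
# check head c in side view: centroid x-span of the block's band vs nominal; head underside height zu
c=sys.argv[1]; zu=float(sys.argv[2])
d=cam('side'); M=masks(d['img'])[c]; M[:70]=0;M[190:]=0;M[:,:220]=0;M[:,340:]=0
for b,st_,ce in blobs(M,30):
    ys,xs=np.nonzero(b); print('blob',st_,end=' ')
    rows=range(st_[1]+st_[3]-4,st_[1]+st_[3]-1)
    for y in rows:
        x=xs[ys==y]; l,r=ray(d,x.min()-.5,y,zu),ray(d,x.max()+.5,y,zu); print(((l+r)[:2]*500).round(1),'w',round(np.linalg.norm(l-r)*1e3),end=' ')
    print()
E
python3 -c "
from h import *
st(551.8,-157.8,97.9,54);lev()"; python3 chk.py red .053
```

```text
clock: 27.58
eef_pos: [0.5522, -0.1569, 0.091]
tcp_rot: [-0.11, 1.567, 0.108]
ft_force: [-0.3, -0.8, -1.7]
finger_gap: 0.289
t27.6 tcp [ 552.2 -156.9   91. ] jaw 98.0 tilt 0.09 gap 0.289 F [-0.3 -0.8 -1.7] q7 1.27 q1 0.72
shift -0.4 -0.9 -37.0 turn -0.1
level turn deg [0.06 0.07 0.  ]
blob [247 134  30  20 393] [ 550.3 -154.9] w 71 [ 550.1 -151. ] w 76 [ 552.6 -146.9] w 71 
blob [248 159  29   4  76] [ 549.9 -119.8] w 78 [ 549.7 -116. ] w 78 [ 553.5 -111.9] w 69
```

```bash
python3 -m creep '[[-0.4,-0.9,-10,0,0,0,0],[-0.4,-0.9,-17,0,0,0,0],[-0.4,-0.9,-17,0,0,0,0]]'
python3 -c "
from h import *
st(551.8,-157.8,97.9,54)"
python3 -m creep '[[-0.5,-0.5,-7,0,0,0,0],[-0.5,-0.5,-14,0,0,0,0],[-0.5,-0.5,-20,0,0,0,0],[-0.5,-0.5,-23,0,0,0,0],[-0.5,-0.5,-23,0,0,0,0]]'
python3 -c "
from h import *
st(551.8,-157.8,97.9,54);lev()"
```

```text
clock: 28.0
eef_pos: [0.5531, -0.1563, 0.0751]
tcp_rot: [-0.11, 1.563, 0.11]
ft_force: [0.8, 2.1, 1.8]
finger_gap: 0.29
t28.0 tcp [ 553.1 -156.3   75.1] jaw 98.0 tilt 0.26 gap 0.290 F [0.8 2.1 1.8] q7 1.25 q1 0.71
shift -1.3 -1.5 -21.1 turn -0.1
clock: 28.62
eef_pos: [0.5543, -0.1558, 0.0542]
tcp_rot: [-0.11, 1.56, 0.11]
ft_force: [-0.7, 1.9, 9.9]
finger_gap: 0.289
t28.6 tcp [ 554.3 -155.8   54.2] jaw 98.1 tilt 0.47 gap 0.289 F [-0.7  1.9  9.9] q7 1.22 q1 0.70
shift -2.5 -2.0 -0.2 turn -0.2
level turn deg [-0.03  0.47  0.  ]
```

```bash
python3 -m creep '[[0,0,-3,0,0,0,0],[0,0,-5,0,0,0,0]]'
python3 -m creep '[[0,0,3,0,0,0,0.7],[0,0,3,0,0,0,0.7],[0,0,40,0,0,0,0.7],[0,0,95,0,0,0,0.7],[-10,60,95,0,0,-6,0.7]]'
python3 -m creep '[[-10,60,0,0,0,-6,0.8],[-20,120,0,0,0,-12,0.8],[-40,180,0,0,0,-17,0.8],[-60,240,0,0,0,-17,0.8],[-80,300,0,0,0,-17,0.8]]'
python3 -m creep '[[-15,60,0,0,0,0,0.8],[-20,120,0,0,0,0,0.8],[-20,160,-20,0,0,0,0.8],[-20,160,-45,0,0,0,0.8],[-20,160,-45,0,0,0,0.8]]'
python3 meas.py; python3 -c "
from h import *
st(442.5,378.6,74.7,43);lev()"
```

```text
clock: 28.88
eef_pos: [0.5545, -0.1557, 0.054]
tcp_rot: [-0.114, 1.56, 0.107]
ft_force: [-11.2, -0.6, 37.8]
finger_gap: 0.286
clock: 29.5
eef_pos: [0.5481, -0.1014, 0.1513]
tcp_rot: [-0.021, 1.555, 0.009]
ft_force: [0.0, 1.7, -0.8]
finger_gap: 0.701
clock: 30.12
eef_pos: [0.4683, 0.1978, 0.1508]
tcp_rot: [0.21, 1.545, -0.226]
ft_force: [1.0, 1.3, 0.9]
finger_gap: 0.799
clock: 30.75
eef_pos: [0.4472, 0.3564, 0.1032]
tcp_rot: [0.205, 1.549, -0.229]
ft_force: [-0.0, -0.3, -0.3]
finger_gap: 0.802
green [('top', 252, [458.0, 370.0]), ('side', 879, [443.0, 391.0])]
red []
yellow []
white []
t30.9 tcp [448.7 357.1 105.6] jaw 74.0 tilt 1.03 gap 0.800 F [ 0.8 -0.7 -0.4] q7 0.01 q1 -0.31
shift -6.2 21.5 -62.6 turn 0.7
level turn deg [0.74 0.72 0.  ]
```

```bash
python3 -m creep '[[-6,21.5,-10,0.7,0.7,0.7,0.8],[-6,21.5,-40,0.7,0.7,0.7,0.8],[-6,21.5,-62,0.7,0.7,0.7,0.8],[-6,21.5,-62,0.7,0.7,0.7,0.8]]'
python3 -c "
from h import *
st(442.5,378.6,74.7,43);lev()"
```

```text
clock: 31.35
eef_pos: [0.4419, 0.3787, 0.0424]
tcp_rot: [0.208, 1.562, -0.211]
ft_force: [0.0, 0.2, -0.1]
finger_gap: 0.797
t31.4 tcp [441.9 378.7  42.4] jaw 74.7 tilt 0.14 gap 0.797 F [ 0.   0.2 -0.1] q7 -0.05 q1 -0.38
shift 0.6 -0.1 0.6 turn -0.0
level turn deg [ 0.09 -0.11  0.  ]
```

```bash
python3 -m creep '[[0,0,1,0,0,0,0],[0,0,1,0,0,0,0],[0,0,1,0,0,0,0],[0,0,1,0,0,0,0],[0,0,1,0,0,0,0]]' 90
python3 -c "
from h import *
st()"
python3 -m creep '[[0,0,45,0,0,0,0],[0,0,100,0,0,0,0],[10,-55,100,0,0,6,0],[25,-110,100,0,0,12,0],[40,-165,100,0,0,18,0]]'
python3 -m creep '[[12,-58,0,0,0,5,0],[24,-116,0,0,0,5,0],[36,-174,0,0,0,5,0],[48,-232,0,0,0,5,0],[56,-290,0,0,0,5,0]]'
python3 -m creep '[[10,-55,0,0,0,0,0],[24,-110,0,0,0,0,0],[26,-165,0,0,0,0,0],[26,-170,0,0,0,0,0],[26,-170,0,0,0,0,0]]'
python3 -c "
from h import *
st(566.2,-254.5,97.9,90);lev()"
```

```text
clock: 31.98
eef_pos: [0.4423, 0.3794, 0.0447]
tcp_rot: [0.209, 1.561, -0.209]
ft_force: [-0.5, -1.1, 5.6]
finger_gap: 0.293
t32.0 tcp [442.3 379.4  44.7] jaw 74.7 tilt 0.02 gap 0.293 F [-0.5 -1.1  5.6] q7 -0.05 q1 -0.38
clock: 32.6
eef_pos: [0.4825, 0.2123, 0.1445]
tcp_rot: [-0.041, 1.571, 0.04]
ft_force: [0.4, -0.0, -1.8]
finger_gap: 0.287
clock: 33.22
eef_pos: [0.5385, -0.08, 0.1442]
tcp_rot: [-0.109, 1.568, 0.108]
ft_force: [1.1, 1.4, -1.7]
finger_gap: 0.288
clock: 33.85
eef_pos: [0.5639, -0.2501, 0.1435]
tcp_rot: [-0.107, 1.569, 0.108]
ft_force: [-0.0, 0.1, -1.0]
finger_gap: 0.289
t33.9 tcp [ 563.9 -250.1  143.5] jaw 97.8 tilt 0.08 gap 0.289 F [-0.   0.1 -1. ] q7 1.49 q1 0.87
shift 2.3 -4.4 -53.5 turn 0.1
level turn deg [-0.01 -0.08 -0.  ]
```

```bash
python3 -m creep '[[2.3,-4.4,-25,0,0,0,0],[2.3,-4.4,-50,0,0,0,0],[2.3,-4.4,-67,0,0,0,0],[2.3,-4.4,-67,0,0,0,0]]'
python3 -c "
from h import *
st(566.2,-254.5,97.9,55);lev()"
```

```text
clock: 34.35
eef_pos: [0.5655, -0.2543, 0.0744]
tcp_rot: [-0.108, 1.572, 0.109]
ft_force: [0.1, -1.7, -4.5]
finger_gap: 0.29
t34.4 tcp [ 565.5 -254.3   74.4] jaw 97.9 tilt 0.22 gap 0.290 F [ 0.1 -1.7 -4.5] q7 1.44 q1 0.84
shift 0.7 -0.2 -19.4 turn -0.0
level turn deg [-0.02 -0.22 -0.  ]
```

```bash
python3 -m creep '[[0,0,-7,0,0,0,0],[0,0,-14,0,0,0,0],[0,0,-20,0,0,0,0],[0,0,-24,0,0,0,0],[0,0,-25,0,0,0,0]]'
python3 -c "
from h import *
st(566.2,-254.5,97.9,55);lev()"
```

```text
clock: 34.98
eef_pos: [0.5671, -0.2543, 0.0546]
tcp_rot: [-0.11, 1.569, 0.106]
ft_force: [-7.0, -3.1, 26.3]
finger_gap: 0.292
t35.0 tcp [ 567.1 -254.3   54.6] jaw 97.9 tilt 0.14 gap 0.292 F [-7.  -3.1 26.3] q7 1.41 q1 0.83
shift -0.9 -0.2 0.4 turn 0.0
level turn deg [ 0.13 -0.03  0.  ]
```

Home: the TCP is 10 mm above its grip height, under 26 N. I release, retreat clear of the cameras' view of the tray, and check.

```bash
python3 -m creep '[[0,0,2,0,0,0,0.7],[0,0,2,0,0,0,0.7],[0,0,40,0,0,0,0.7],[0,0,110,0,0,0,0.7],[0,50,150,0,0,0,0.7]]'
python3 -m creep '[[-10,60,0,0,0,0,0.8],[-20,120,0,0,0,0,0.8],[-30,180,0,0,0,0,0.8],[-40,240,0,0,0,0,0.8],[-50,300,0,0,0,0,0.8]]'
python3 -m creep '[[-10,60,0,0,0,0,0.8],[-20,120,0,0,0,0,0.8],[-20,180,0,0,0,0,0.8],[-20,180,0,0,0,0,0.8],[-20,180,0,0,0,0,0.8]]'
python3 - <<'E'
from h import *
st()
S=cam('side');T=cam('top')
a=cv2.resize(S['img'][85:225,190:345],(0,0),fx=3,fy=3,interpolation=cv2.INTER_CUBIC);b=cv2.resize(T['img'][155:265,285:420],(0,0),fx=2.4,fy=2.4,interpolation=cv2.INTER_CUBIC)
c=np.zeros((max(a.shape[0],b.shape[0]),a.shape[1]+b.shape[1],3),np.uint8);c[:a.shape[0],:a.shape[1]]=a;c[:b.shape[0],a.shape[1]:]=b;save(c,'fin.png')
al=np.radians(7.9);ex=np.array([np.cos(al),np.sin(al)]);ey=np.array([-ex[1],ex[0]]);o=np.array([516.5,-261.5])
for c,(u,v) in dict(blue=(-50,0),green=(50,0),red=(50,98.5),yellow=(-50,98.5),white=(-50,-99.5)).items():
    w=o+u*ex+v*ey
    for n,d in(('top',T),('side',S)):
        for z in(.083,):
            px=proj(d,[w[0]/1e3,w[1]/1e3,z]).round().astype(int); p=d['img'][px[1]-6:px[1]+7,px[0]-6:px[0]+7].max(2).astype(float); q=np.clip(80-p,0,None)
            l,k=ni.label(q>0)
            if k==0: print(c,n,'no hole');continue
            # label nearest the middle
            cs=[np.array(ni.center_of_mass(q,l,i+1)) for i in range(k)]; i=np.argmin([np.hypot(*(x-6)) for x in cs])
            h=ray(d,px[0]-6+cs[i][1],px[1]-6+cs[i][0],z)[:2]*1e3-w; print(c,n,'socket - cutout in tray x,y',round(h@ex,1),round(h@ey,1))
E
```

```text
clock: 35.6
eef_pos: [0.5674, -0.213, 0.2011]
tcp_rot: [-0.104, 1.568, 0.098]
ft_force: [0.9, 0.8, -0.5]
finger_gap: 0.7
clock: 36.22
eef_pos: [0.5166, 0.089, 0.2006]
tcp_rot: [-0.104, 1.569, 0.098]
ft_force: [1.6, 0.4, 1.0]
finger_gap: 0.798
clock: 36.85
eef_pos: [0.4963, 0.2684, 0.1997]
tcp_rot: [-0.106, 1.57, 0.098]
ft_force: [0.9, -0.8, 0.5]
finger_gap: 0.8
t36.9 tcp [496.3 268.4 199.7] jaw 97.4 tilt 0.32 gap 0.800 F [ 0.9 -0.8  0.5] q7 0.62 q1 -0.00
blue top socket - cutout in tray x,y -0.2 -0.1
blue side no hole
green top socket - cutout in tray x,y 1.3 -0.2
green side socket - cutout in tray x,y 16.6 5.5
red top socket - cutout in tray x,y 2.2 1.1
red side socket - cutout in tray x,y 4.6 -5.3
yellow top socket - cutout in tray x,y 2.2 1.8
yellow side no hole
white top socket - cutout in tray x,y -1.3 -0.8
white side socket - cutout in tray x,y -0.3 -1.5
```

View pics/fin.png

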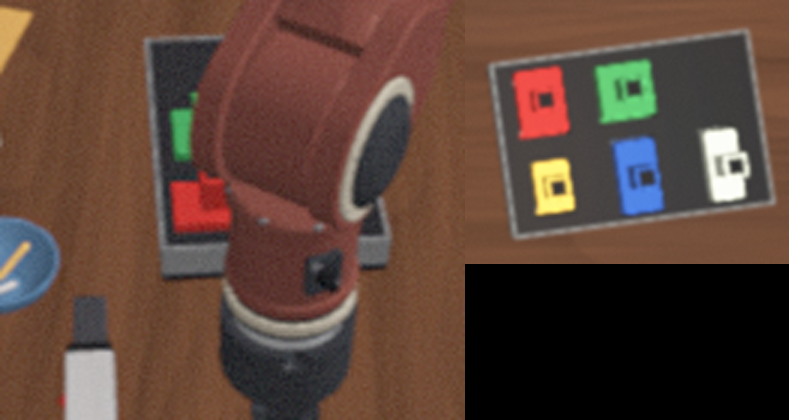

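All five heads sit in their cutouts in the top view. The arm still hides the side view, so I move it aside for one last look.

```bash
python3 -m creep '[[-50,40,0,0,0,0,0.8],[-100,75,0,0,0,0,0.8],[-150,105,0,0,0,0,0.8],[-200,140,0,0,0,0,0.8],[-240,160,0,0,0,0,0.8]]'
python3 -m creep '[[0,0,0,0,0,0,0.8],[0,0,0,0,0,0,0.8]]'
python3 - <<'E'
from h import *
st(); S=cam('side'); save(S['img'][80:290,150:345],'fin2.png',2.8)
E
```

```text
clock: 37.58
eef_pos: [0.2561, 0.4272, 0.2001]
tcp_rot: [-0.102, 1.57, 0.094]
ft_force: [0.7, 0.3, 0.1]
finger_gap: 0.804
clock: 37.83
eef_pos: [0.258, 0.4258, 0.1998]
tcp_rot: [-0.101, 1.569, 0.091]
ft_force: [0.4, -0.6, 0.5]
finger_gap: 0.801
t37.8 tcp [258.  425.8 199.8] jaw 97.0 tilt 0.36 gap 0.801 F [ 0.4 -0.6  0.5] q7 0.08 q1 -0.48
```

View pics/fin2.png

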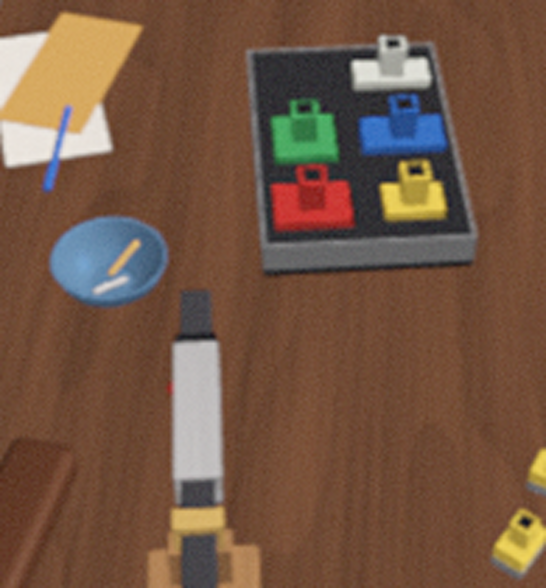

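All five heads are seated level, with no underside showing. The sleeve is short with the button out (red at crop px 170,388), and the bowl and case are undisturbed.

```bash
python3 -c "
from plant import finish_job
print(finish_job())"
```

```text
the job is handed in; nothing more can be done
None
```

I shortened the pole in two 40 mm strokes and pressed all five heads home in their own-colour cutouts. The job was handed in at about 38 s of the 210 s allowed. It reported no verdict.

**Pole:** the pictures put the sleeve travel at about 80 mm. The red button is out again in the last view.

**Heads:** each press ended about 10 mm above its grip height, at 26 to 45 N, which is the cutout floor. The last side view shows all five level with no underside showing.

**Centring:** the top view puts every socket within about 3 mm of its cutout's centre, against the 6 mm limit. Red and yellow are furthest off, at about 2.5 and 2.8 mm. These figures rest on my tray estimate, which I shifted by about 1 mm after red and yellow were drawn about 2 to 4 mm sideways while being pressed in.

**Check that disagreed:** the numeric side-view check of socket positions was spoiled because the arm blocked the view. It gave no reading or nonsense for blue, green, red and yellow. I relied on the later clear side picture and did not rerun the numbers.

**Other things:** the key bowl and the two small yellow look-alikes stand untouched in the last view. Only part of the glasses case is in it, and that part looks unmoved. I saw no knocked head and no slackened grip.

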